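# Load the budgie's timed feeder, snap it shut and set its delay dial to four hours

### The arm

A 6-joint arm with a two-finger parallel gripper is mounted at the origin on the work surface. World frame = base frame: x ahead of the robot, y to its left, z up, the work surface at z = 0. Lengths are in m, angles in degrees, forces in N, time in s.
With the tool pointing down it reaches from about 0.15 to 0.775 m from the base axis. Payload 6.1 kg.
Tool frame: the origin (TCP) lies between the finger pads; the fingertips stand 8 mm ahead of it and the grasp point (between the pads) lies 11 mm behind it; z points along the fingers, y is the direction in which the jaws open and shut (so a half turn about z gives the same grasp; the last joint's range is limited). The gripper opens to 85 mm and grips with 20 to 120 N. Pads are 22 mm wide; open, the fingers measure 114 mm over their backs; the gripper's body (76 mm by 85 mm) begins 54 mm behind the grasp point. The pads swing forward as they close: fully open they stand 13 mm farther back than shut.
Start: joints at [-63.083, 7.208, -2.269, 80.523, 0, 90], TCP at [0.238, -0.468, 0.239] pointing down, gripper open.
Joint ranges: [-155.77, 155.77], [-54.66, 111.73], [-72.52, 77.12], [-102.08, 115.82], [-83.92, 84.16], [-180, 180]. Speed limits (degrees/s): [136.94, 136.94, 172.46, 180, 180, 180].

### API

Orientations are given as a 3x3 rotation matrix whose columns are the frame's x, y, z axes.
In Python, from cell import sense, grab_frame, arm gives the robot as it stands. The module is installed in compiled form; this text tells all that it offers.
- The arm moves only by the tool step_arm, never from a script. Its arguments are lists of equal length, an entry for each row: "translation": the shift along the world's x, y, z in m, a list of three; "turn": the turn about the world's z in units of 8 degrees (1.0 is 8 degrees); "jaw": the opening in per cent of the stroke, from 0 (shut) to 100 (fully open). A call has 1 to 12 rows; each row shifts and turns the commanded pose from where the row before left it; what a row does not reach is not made up. A row lasts 1/8 s, in which the tool goes at most 62.5 mm and 10.7 degrees, less where a joint would pass 70% of its speed; a pose out of reach is approached as far as the arm can. A call with a gripper value outside its range is refused whole. The fingers move at their own pace and stop on an object; the grip force is fixed at half the most. Time passes only in rows, so rows that do not move let the fingers close. It gives the time, the measured TCP pose, the force and the opening at its end, in the units of the state.
- sense(): the state, without advancing time (a new reading comes with each control period).
- grab_frame(name): name is "scene" or "top" or "wrist"; returns a dict with "image" (400x640x3 uint8, red, green, blue), "fx", "fy", "cx", "cy" (pixels), "position" and "orientation" of the camera in the world; the wrist camera has in their place "hand_eye" (4x4, takes a point from camera to tool coordinates, whose origin is the TCP and whose axes are the flange's). Camera axes: x right, y down, z forward; pixel columns grow to the right and rows downward; lengths in m; the calibration is good to about 2 mm. A picture is of the moment at which its call begins: read the wrist's pose just before it. There is no depth.
- arm.finish_job(): hands the job in, once; it reports no verdict.
The state is a dict: "time": time; "q": joint angles; "joint_velocities": joint speeds; "tau": joint torques, N m; "ee_pos": TCP position; "eef_rot": TCP orientation; "wrist_force": force on the tool from outside, world axes, zero at the start; "moment": the same for the moment, N m; "opening": opening from 0.0 (shut) to 1.0 (fully open).
Only numpy, scipy, OpenCV 4.12 (cv2) and the standard library are available. Lean on these libraries where they do the work, as an engineer would, in place of code of your own. Each camera call takes 0.05 s, during which the arm holds its last target.

### The job

Get the budgie's timed feeder ready for the afternoon: take the seed bar from the pink saucer and lay it flat on the floor of the feeder's tray without dropping it, then press the sprung lid down until it catches and stays shut. After that turn the delay dial to four hours, which is four clicks clockwise from its off mark, and let go. Leave the saucer, the bath house, the perch and the jar where they stand.

Things in the scene. Friction and masses are not known exactly. Their poses are not given: they have to be found in the camera images.
- feeder: Timed feeder, fixed to the table, grey plastic, 186 mm deep (x), 140 wide (y); origin at table height, front towards its -x, which looks to the left of the robot. Rear part, x -20 to +76 mm: open tray, rim 100 mm above the table, under the white lid. Front part, x -110 to -20: flat fascia sloping down frontward at 35 degrees, from 82 to 19 mm above the table, the dial in its middle.
- tray_floor (a point): Centre of the tray's floor, 45 mm above the table and 55 mm below the rim. The tray is 84 mm (feeder x) by 128 mm (feeder y) inside, walls 6 mm. Axes as the feeder's.
- lid (a joint): Angle of the white lid in rad: 0 shut, 1.65 wide open, just past upright. It starts open, held by a light spring that pushes it back up (about 0.14 N m near shut) unless pressed home: in the last 0.1 rad a catch on the front lip resists with about 5 N at the edge, then snaps and holds the lid at 0.
- lid_hinge (a point): Middle of the hinge line, on the tray's rear rim at feeder x +76 mm, 100 mm above the table; hinge axis along feeder y. Lid: panel 104 mm long from here to its front edge, 142 wide, 6 thick (underside through the hinge line); a 36 mm wide thumb tab reaches 13 mm past the middle of the front edge, a lip hangs 14 mm below the edge. The edge swings up and rearward.
- lid_edge (a point): Middle of the lid's front edge on its outer face (the upper one when shut), 104 mm from the hinge: the place to press. About 205 mm above the table when wide open.
- dial (a joint): Angle of the delay dial in rad, growing clockwise seen from outside, facing the fascia. Clicks every 30 degrees: 0 off, 0.524 one hour, 1.047 two, 1.571 three, 2.094 four, 2.618 five, stops just outside off and five. It starts at off, one or two. A sprung detent (about 0.08 N m to leave a click) pulls it into the nearest click when let go.
- dial_grip (a point): On the dial's axis inside its grip bar, 28 mm out from the fascia. Turns with the dial: z out of the fascia along the axis (35 degrees from vertical, leaning to the feeder's front), x along the bar to its pointer end. Black dial: skirt 50 mm across, 8 high; on it a straight bar 46 long, 14 wide, from 8 to 34 mm out from the fascia, white pointer line on one end.
- dial_center (a point): Where the dial's axis meets the fascia (fixed): x up the slope, z out of the fascia. Facing it, the pointer stands 75 degrees left of straight up the slope at off, 45 left at one hour, 15 left at two, 15 right at three, 45 right at four, 75 right at five. On the fascia a small ring marks off, and ticks that grow longer mark one to five.
- seed_bar_center (a point): Centre of the seed bar, a hard pressed brown cork-like block of seeds, 60 mm (its x) by 34 mm (y) by 34 mm high, 80 g, lying flat on the saucer.
- seed_bar: The same seed bar; this origin is the centre of its underside.
- saucer: Pink ceramic saucer, 140 mm across, 18 mm high; flat floor 87 mm across, 5 mm above the table. Origin in the centre of its underside. Loose; stays where it is (within 40 mm).
- bath_house: Clear acrylic bird bath house, 130 by 130 mm, 147 mm high, hinged door at its -x side. Origin in the centre of its underside. Leave it alone.
- perch: Natural branch perch on a round wooden foot 90 mm across, branch about 165 mm long along y, 105 mm high. Origin in the centre of its underside. Leave it alone.
- jar: Glass jar with a steel cap, 68 mm in diameter, 120 mm high. Origin in the centre of its underside. Leave it alone.
Things that resemble listed ones, but are neither listed nor needed, are in the scene too. Of the things shaped like the seed_bar, the cork one is meant.

How it is judged:
By the outcome, as a careful person would: the job done as asked, in the order asked, and still so for the second after the job is handed in, with the robot touching nothing.
It also fails if it takes over 67 s, if anything falls off the work surface, if the arm or the gripper's body presses on something with over 40 N, if the wrist force passes 120 N, or if a joint passes its speed limit or range.

## Working session

There is one attempt and no reset: what is moved stays moved. The work goes in short steps, Python scripts to look and compute and a tool call to move; the robot and the scene stay as the last step left them, time stands still between calls to the robot, and variables do not carry over. Pictures are saved under pics/ and viewed, and the job is handed in when it is done.

Besides the shell and the picture viewer there is one more tool, called after "Call:" by a JSON object that holds its "fn" and its "kwargs". step_arm: Moves the arm, as the interface text tells. Its arguments: {"type":"object","properties":{"translation":{"type":"array","items":{"type":"array","items":{"type":"number"}}},"turn":{"type":"array","items":{"type":"number"}},"jaw":{"type":"array","items":{"type":"number"}}},"required":["translation","turn","jaw"]}

```bash
mkdir -p pics; cat > h.py <<'E'
import numpy as np, cv2
from cell import sense, grab_frame, arm
def save(name,fn):
    s=sense(); f=grab_frame(name); cv2.imwrite('pics/'+fn,f['image'][:,:,::-1]); 
    import pickle; pickle.dump((s,f),open('pics/'+fn+'.pkl','wb'))
    return s,f
E
python3 - <<'E'
from h import *
for n in ['scene','top','wrist']:
    s,f=save(n,n+'0.png'); print(n,{k:np.round(v,3).tolist() for k,v in f.items() if k!='image'})
print(s)
E
```

```text
scene {'fx': 454.137, 'fy': 454.137, 'cx': 319.503, 'cy': 202.165, 'position': [1.612, -0.257, 1.42], 'orientation': [[0.229, 0.761, -0.607], [0.973, -0.176, 0.148], [0.006, -0.624, -0.781]]}
top {'fx': 381.085, 'fy': 381.085, 'cx': 319.997, 'cy': 205.96, 'position': [0.395, -0.007, 1.129], 'orientation': [[0.019, -0.981, 0.193], [-1.0, -0.023, -0.02], [0.024, -0.193, -0.981]]}
wrist {'fx': 294.977, 'fy': 294.977, 'cx': 320.429, 'cy': 205.18, 'hand_eye': [[0.0, -0.946, -0.324, 0.084], [1.0, 0.001, -0.0, 0.001], [0.0, -0.324, 0.946, -0.134], [0.0, 0.0, 0.0, 1.0]]}
{'time': 0.1, 'q': array([-6.30815910e+01,  7.23843609e+00, -2.32207313e+00,  8.05223009e+01,
       -8.08561035e-04,  9.00009411e+01]), 'joint_velocities': array([-0.15596635, -0.01788843,  0.1321075 ,  0.02768406,  0.08956976,
        0.02638613]), 'tau': array([ 9.44724593e-05, -4.36901736e+01,  3.53607595e+01,  1.36532358e-02,
        3.82119356e-05, -7.83230291e-06]), 'ee_pos': array([ 0.2375138 , -0.46780167,  0.238589  ]), 'eef_rot': array([[ 8.91659544e-01,  4.52706100e-01, -6.66904857e-04],
       [ 4.52706591e-01, -8.91658622e-01,  1.28232354e-03],
       [-1.41357765e-05, -1.44530825e-03, -9.99998955e-01]]), 'wrist_force': array([-0.27325091,  0.22040732, -0.28736355]), 'moment': array([-0.00684888, -0.04432606, -0.03777735]), 'opening': 1.0021141564553737}
```

View pics/scene0.png

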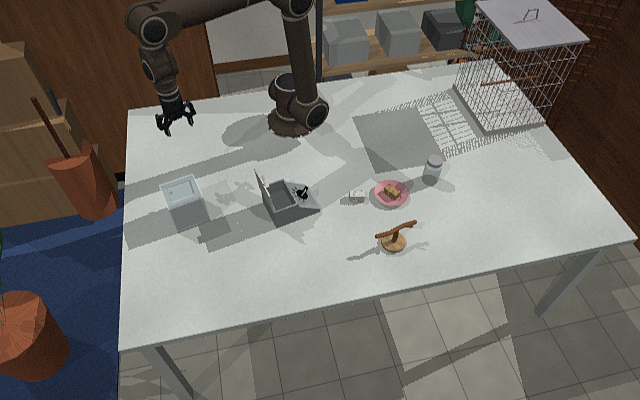

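View pics/top0.png

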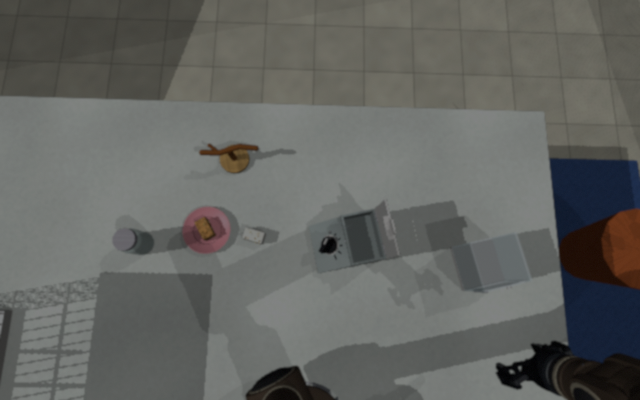

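View pics/wrist0.png

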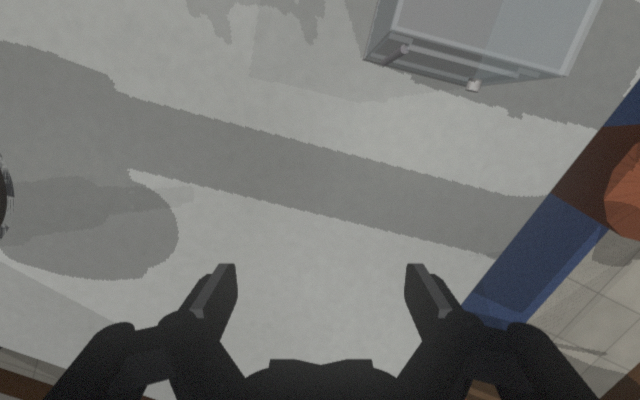

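```bash
python3 - <<'E'
import cv2
t=cv2.imread('pics/top0.png'); s=cv2.imread('pics/scene0.png')
cv2.imwrite('pics/t_z.png',cv2.resize(t[190:280,160:410],None,fx=3.2,fy=3.2,interpolation=cv2.INTER_CUBIC))
cv2.imwrite('pics/s_z.png',cv2.resize(s[150:260,240:450],None,fx=3.8,fy=3.8,interpolation=cv2.INTER_CUBIC))
E
```

```text
(no output)
```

View pics/t_z.png

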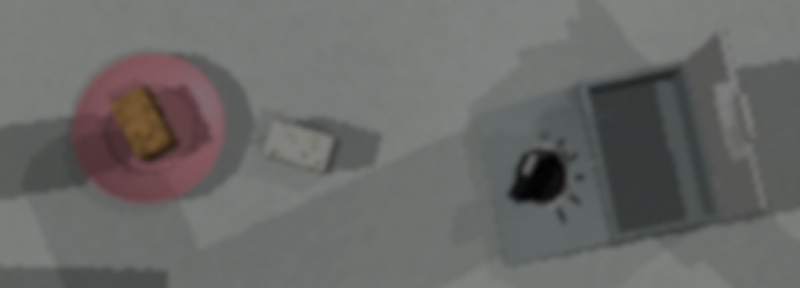

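View pics/s_z.png

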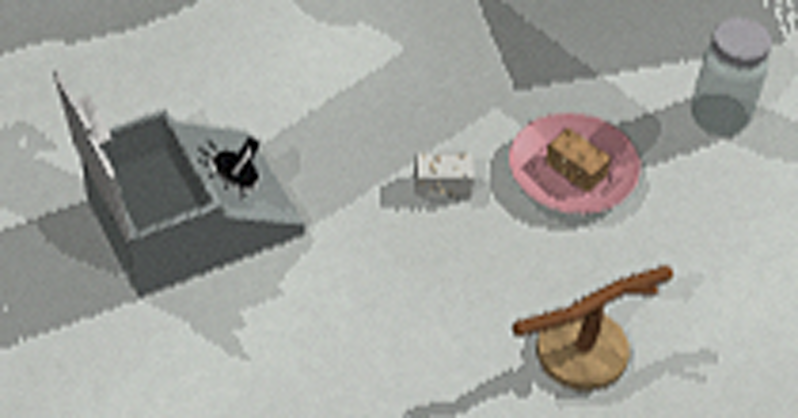

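```bash
cat >> h.py <<'E'
import pickle
from scipy.optimize import least_squares
def load(fn): return pickle.load(open('pics/'+fn+'.pkl','rb'))
def cam(sf):
    s,f=sf
    if 'hand_eye' in f:
        T=np.eye(4);T[:3,:3]=s['eef_rot'];T[:3,3]=s['ee_pos'];C=T@np.array(f['hand_eye']);R,p=C[:3,:3],C[:3,3]
    else: R,p=np.array(f['orientation']),np.array(f['position'])
    return R,p,f
def ray(sf,uv):
    R,p,f=cam(sf); d=R@np.array([(uv[0]-f['cx'])/f['fx'],(uv[1]-f['cy'])/f['fy'],1]); return p,d/np.linalg.norm(d)
def onz(sf,uv,z):
    p,d=ray(sf,uv); return p+d*(z-p[2])/d[2]
def tri(obs):
    A=np.zeros((3,3));b=np.zeros(3)
    for sf,uv in obs:
        p,d=ray(sf,uv);M=np.eye(3)-np.outer(d,d);A+=M;b+=M@p
    x=np.linalg.solve(A,b)
    return x,[np.round(proj(sf,x)-uv,1).tolist() for sf,uv in obs]
def proj(sf,X):
    R,p,f=cam(sf);c=R.T@(np.asarray(X)-p);return np.array([f['fx']*c[0]/c[2]+f['cx'],f['fy']*c[1]/c[2]+f['cy']])
E
python3 - <<'E'
from h import *
T=load('top0.png');S=load('scene0.png')
zt=lambda u,v:(160+u/3.2,190+v/3.2); zs=lambda u,v:(240+u/3.8,150+v/3.8)
P=lambda n,a,b:print(n,*[np.round(q,3) for q in tri([(T,zt(*a)),(S,zs(*b))])])
P('bar top',(140,120),(580,150))
P('decoy',(302,140),(445,163))
P('rim front near',(582,83),(165,110)) 
P('rim?',(582,83),(222,207))
P('fascia front -',(470,103),(303,230))
P('dialtop',(525,170),(245,155))
print(onz(T,zt(148,128),.018),onz(S,zs(577,163),.018))
print('jar',onz(T,(126,239),.12),'perch',onz(T,(234,162),.01))
E
```

```text
bar top [0.54  0.304 0.035] [[-0.2 -0. ]
 [-0.1  0. ]]
decoy [0.525 0.16  0.035] [[-0.6 -0.1]
 [-0.4  0.1]]
rim front near [ 0.548 -0.104  0.212] [[10.1  1.9]
 [ 7.1 -0.1]]
rim? [ 0.573 -0.087  0.091] [[-0.8 -0.2]
 [-0.6 -0. ]]
fascia front - [0.564 0.004 0.016] [[ 1.4  0.3]
 [ 1.1 -0.1]]
dialtop [ 0.498 -0.043  0.072] [[ 0.7  0.2]
 [ 0.5 -0. ]]
[0.53470679 0.30102595 0.018     ] [0.54272808 0.30307085 0.018     ]
jar [0.49361375 0.47991581 0.12      ] perch [0.74573506 0.235126   0.01      ]
```

Call:
{"fn": "step_arm", "kwargs": {"translation": [[0.0,0.02,0.03],[0.024,0.048,0.01],[0.024,0.048,0.01],[0.024,0.048,0.01],[0.024,0.048,0.0],[0.024,0.048,0.0],[0.024,0.048,0.0],[0.024,0.048,0.0],[0.024,0.03,0.0],[0,0,0],[0,0,0]], "turn": [0,0,0,0,0,0,0,0,0,0,0], "jaw": [100,100,100,100,80,70,65,65,65,65,65]}}

```text
time: 1.52
ee_pos: [0.4294, -0.0822, 0.2991]
eef_rot: [[0.891, 0.453, -0.001], [0.453, -0.891, -0.0], [-0.001, -0.0, -1.0]]
wrist_force: [-0.8, -0.1, -1.0]
opening: 0.651
```

```bash
python3 - <<'E'
from h import *
s,f=save('wrist','w1.png'); print(s['time'],s['ee_pos'],s['opening'],s['q'])
E
```

```text
1.525 [ 0.42935365 -0.08219805  0.29906208] 0.6507685041668408 [-1.08255204e+01 -1.82489938e+00 -4.30007627e+00  8.75722060e+01
 -1.88402320e-02  1.42234049e+02]
```

View pics/w1.png

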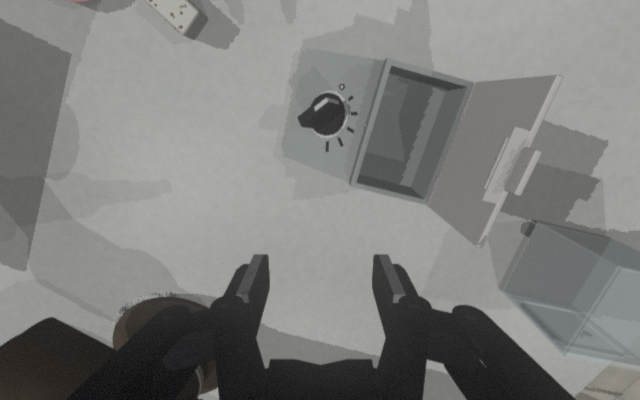

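```bash
python3 - <<'E'
import cv2
t=cv2.imread('pics/w1.png')
cv2.imwrite('pics/w1z.png',cv2.resize(t[30:220,260:500],None,fx=3.1,fy=3.1,interpolation=cv2.INTER_CUBIC))
E
```

```text
(no output)
```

View pics/w1z.png

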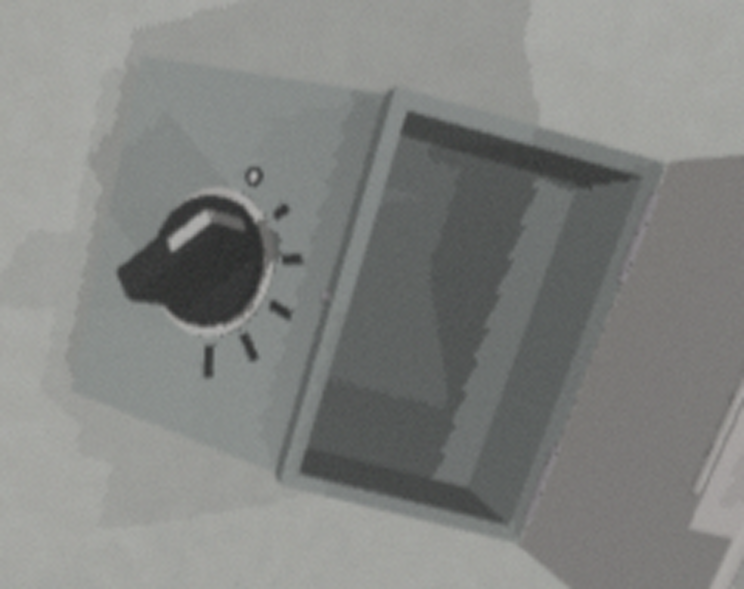

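```bash
cat > fit.py <<'E'
from h import *
W=load('w1.png');T=load('top0.png');S=load('scene0.png')
z=lambda u,v:np.array((260+u/3.1,30+v/3.1)); zt=lambda u,v:np.array((160+u/3.2,190+v/3.2)); zs=lambda u,v:np.array((240+u/3.8,150+v/3.8))
ob=[((-20,70,100),W,z(395,88)),((-20,-70,100),W,z(282,480)),((76,70,100),W,z(663,165)),((76,-70,100),W,z(518,540)),
((-14,64,100),W,z(405,112)),((-14,-64,100),W,z(303,476)),((70,64,100),W,z(640,178)),((70,-64,100),W,z(508,522)),
((-110,70,19),W,z(140,58)),((-110,-70,19),W,z(75,390)),((-110,70,19),S,zs(303,232)),((-110,70,19),T,zt(470,103)),((-20,70,100),T,zt(582,83)),((-20,70,100),S,zs(222,207)),((-20,-70,100),S,zs(165,110))]
def X(p,v): 
    c,s=np.cos(p[3]),np.sin(p[3]); v=np.array(v)/1000; return np.array([p[0]+c*v[0]-s*v[1],p[1]+s*v[0]+c*v[1],p[2]+v[2]])
def res(p): return np.concatenate([(proj(sf,X(p,v))-uv) for v,sf,uv in ob])
r=least_squares(res,[.51,-.1,0,-1.4],loss='soft_l1',x_scale=[.1,.1,.1,1])
if __name__=='__main__':
    print(r.x,np.degrees(r.x[3])); print(np.round(r.fun.reshape(-1,2),1).tolist())
    np.save('feeder.npy',r.x)
    p=r.x
    for n,v in dict(tray=(28,0,45),hinge=(76,0,100),dialc=(-65,0,50.5),edge_shut=(-28,0,106)).items(): print(n,np.round(X(p,v),4))
    # dial bar: base & top for each click
    th=np.radians(35); ax=np.array([-np.sin(th),0,np.cos(th)]); up=np.array([np.cos(th),0,np.sin(th)]); lf=np.cross(ax,up) # left facing
    print('left',lf)
    img=W[1]['image'][:,:,::-1].copy()
    for k,c in [(1,(0,0,255)),(0,(0,255,0)),(2,(255,0,0))]:
        a=np.radians(75-30*k); d=up*np.cos(a)+lf*np.sin(a)
        for o in (8,34):
            C=np.array([-65,0,50.5])+o*ax
            u=[proj(W,X(p,C+d*s*23)) for s in (0,1)]
            cv2.line(img,*[tuple(int(round(q)) for q in w) for w in u],c,1)
    cv2.imwrite('pics/w1f.png',cv2.resize(img[60:170,270:420],None,fx=5,fy=5,interpolation=cv2.INTER_CUBIC))
E
python3 fit.py
```

```text
[ 0.51206681 -0.12155104 -0.00477272 -1.34343182] -76.97297330887383
[[0.1, 0.2], [-0.4, 0.8], [-0.0, -0.5], [-0.1, -0.1], [0.5, 0.1], [-0.9, -1.5], [-0.2, -0.3], [0.1, 0.0], [1.1, 0.2], [-0.2, 0.1], [-0.2, -1.8], [2.4, 3.2], [-0.8, -1.3], [-0.4, -0.2], [-0.4, 0.0]]
tray [ 0.5184 -0.1488  0.0402]
hinge [ 0.5292 -0.1956  0.0952]
dialc [ 0.4974 -0.0582  0.0457]
edge_shut [ 0.5058 -0.0943  0.1012]
left [ 0.  1. -0.]
```

View pics/w1f.png

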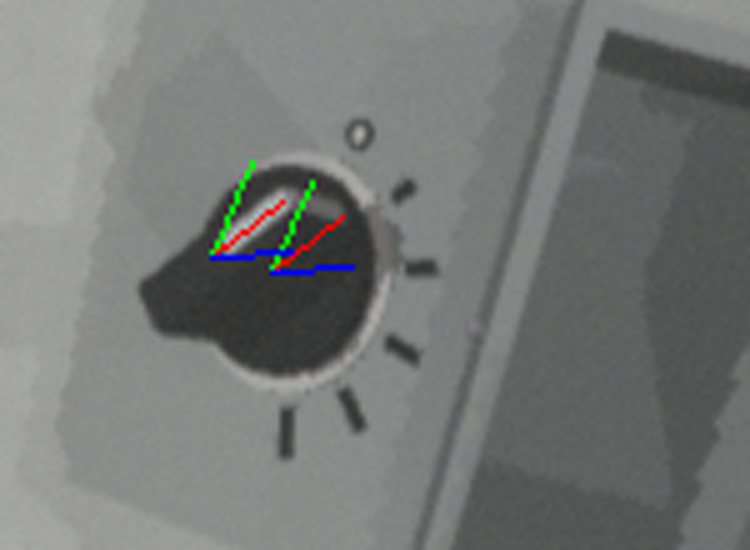

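Call:
{"fn": "step_arm", "kwargs": {"translation": [[0.014,0.053,-0.01],[0.014,0.053,-0.015],[0.014,0.053,-0.015],[0.014,0.053,-0.015],[0.014,0.053,-0.015],[0.014,0.053,-0.015],[0.014,0.053,-0.015],[0,0,0],[0,0,0]], "turn": [0,0,0,0,0,0,0,0,0], "jaw": [65,65,65,65,65,65,65,65,65]}}

```text
time: 2.7
ee_pos: [0.5317, 0.2798, 0.1993]
eef_rot: [[0.886, 0.464, -0.004], [0.464, -0.886, 0.005], [-0.001, -0.006, -1.0]]
wrist_force: [-0.5, -0.2, -0.0]
opening: 0.647
```

```bash
python3 - <<'E'
from h import *
s,f=save('wrist','w2.png'); print(s['time'],s['ee_pos'],s['opening'])
E
```

```text
2.7 [0.53173711 0.27982181 0.1993344 ] 0.6472526130713345
```

View pics/w2.png

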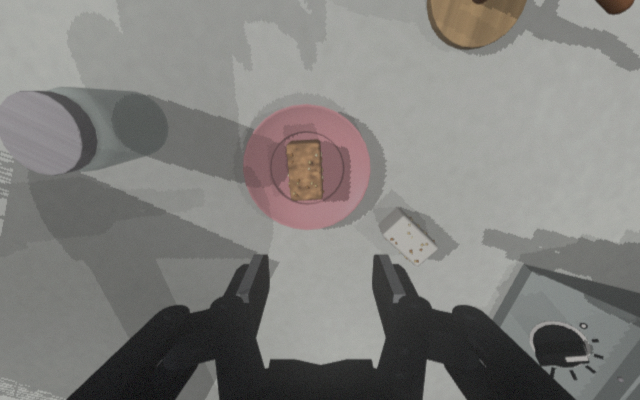

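```bash
python3 - <<'E'
from h import *
W=load('w2.png')
img=W[1]['image'][:,:,::-1]
cv2.imwrite('pics/w2z.png',cv2.resize(img[100:235,235:380].copy(),None,fx=4,fy=4,interpolation=cv2.INTER_CUBIC))
hsv=cv2.cvtColor(img.copy(),cv2.COLOR_BGR2HSV)[120:220,260:350]
m=((hsv[...,0]>10)&(hsv[...,0]<28)&(hsv[...,1]>90)).astype(np.uint8)
m=cv2.morphologyEx(m,cv2.MORPH_OPEN,np.ones((3,3)))
m=cv2.morphologyEx(m,cv2.MORPH_CLOSE,np.ones((5,5)))
c=max(cv2.findContours(m,0,2)[0],key=cv2.contourArea)+np.array([260,120])
b=cv2.minAreaRect(c);box=cv2.boxPoints(b);print(b)
for h in (.035,.039):
    P=np.array([onz(W,q,h) for q in box]);print(np.round(P,4).tolist(),P.mean(0));
    e=[P[1]-P[0],P[2]-P[1]];print([(np.linalg.norm(v),np.degrees(np.arctan2(v[1],v[0]))) for v in e])
E
```

```text
((304.5276184082031, 170.83103942871094), (56.2217903137207, 32.304691314697266), 85.2363510131836)
[[0.5566, 0.3319, 0.035], [0.5739, 0.3046, 0.035], [0.5244, 0.2732, 0.035], [0.5057, 0.3021, 0.035]] [0.54014249 0.3029849  0.035     ]
[(np.float64(0.03228491796480223), np.float64(-57.59026636417901)), (np.float64(0.05863959325406335), np.float64(-147.61707623153285))]
[[0.5573, 0.3317, 0.039], [0.5743, 0.3048, 0.039], [0.5255, 0.2738, 0.039], [0.5071, 0.3023, 0.039]] [0.54104043 0.30317879 0.039     ]
[(np.float64(0.03185203692746129), np.float64(-57.59026636417902)), (np.float64(0.057853344765380725), np.float64(-147.61707623153274))]
```

View pics/w2z.png

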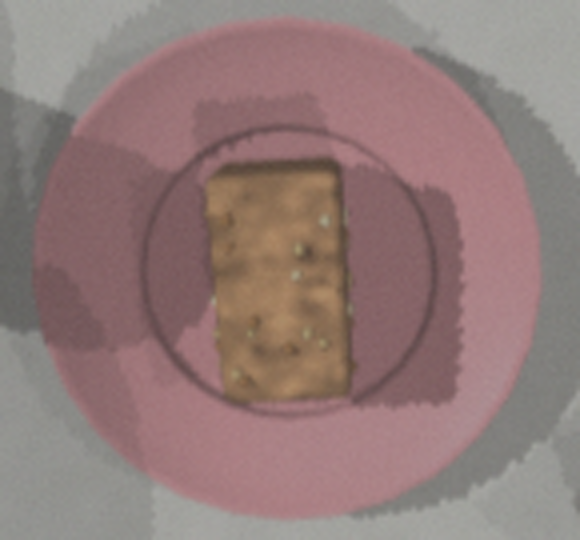

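Call:
{"fn": "step_arm", "kwargs": {"translation": [[0.012,0.014,-0.03],[0,0,-0.04],[0,0,-0.03],[0,0,0],[0,0,0],[0,0,0]], "turn": [0.6,0,0,0,0,0], "jaw": [65,65,65,65,65,65]}}

```text
time: 3.5
ee_pos: [0.5447, 0.2954, 0.1016]
eef_rot: [[0.843, 0.538, -0.001], [0.538, -0.843, 0.007], [0.003, -0.006, -1.0]]
wrist_force: [0.2, 0.2, -0.2]
opening: 0.647
```

```bash
python3 - <<'E'
from h import *
s,f=save('wrist','w3.png'); print(s['time'],s['ee_pos'],s['opening'],np.degrees(np.arctan2(s['eef_rot'][1,0],s['eef_rot'][0,0])))
W=load('w3.png')
img=W[1]['image'][:,:,::-1].copy()
for c in ((.540,.303),):
  for h in (.005,.039):
    a=np.radians(32);d=np.array([np.cos(a),np.sin(a)]);n=np.array([-d[1],d[0]])
    q=[proj(W,[*(np.array(c)+s1*.03*d+s2*.017*n),h]).astype(int) for s1,s2 in ((1,1),(1,-1),(-1,-1),(-1,1))]
    cv2.polylines(img,[np.array(q)],True,(0,255,0) if h>.03 else (255,0,0),1)
cv2.imwrite('pics/w3o.png',img)
E
```

```text
3.5 [0.5447367  0.29535258 0.10159873] 0.6466887530981058 32.51509225773793
```

View pics/w3o.png

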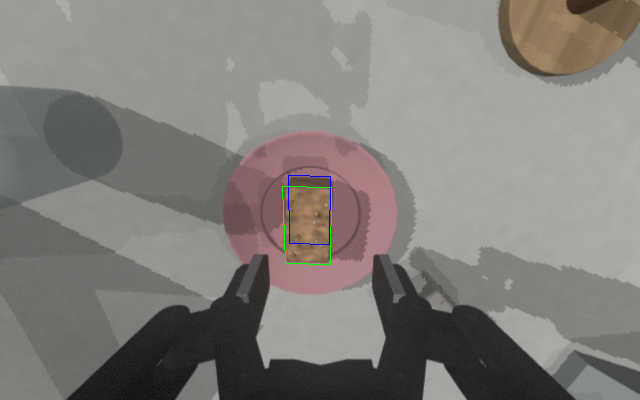

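Call:
{"fn": "step_arm", "kwargs": {"translation": [[-0.005,0.008,-0.02],[0,0,-0.03],[0,0,-0.02],[0,0,-0.012],[0,0,0],[0,0,0]], "turn": [0,0,0,0,0,0], "jaw": [65,65,65,65,65,65]}}

```text
time: 4.3
ee_pos: [0.5394, 0.3036, 0.0184]
eef_rot: [[0.843, 0.538, -0.002], [0.538, -0.843, 0.006], [0.002, -0.007, -1.0]]
wrist_force: [0.6, 0.5, 0.3]
opening: 0.649
```

```bash
python3 - <<'E'
from h import *
s,f=save('wrist','w4.png'); print(s['time'],s['ee_pos'],s['wrist_force'])
E
```

```text
4.3 [0.5393873  0.30359165 0.01844218] [0.55373648 0.47060571 0.34541747]
```

View pics/w4.png

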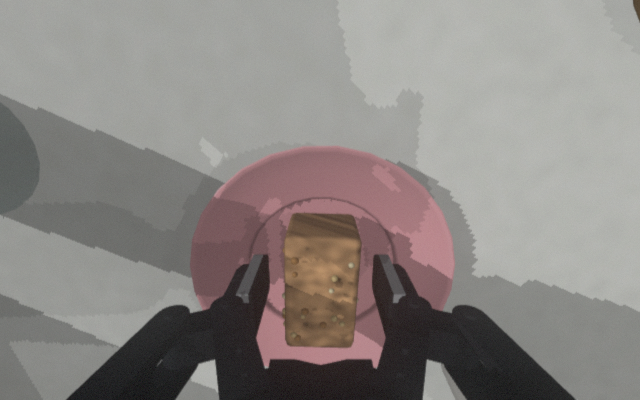

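Bar is centred between the fingers (about 285–360, 215–345). Close.

Call:
{"fn": "step_arm", "kwargs": {"translation": [[0,0,0],[0,0,0],[0,0,0],[0,0,0],[0,0,0],[0,0,0]], "turn": [0,0,0,0,0,0], "jaw": [40,10,0,0,0,0]}}

```text
time: 5.1
ee_pos: [0.5394, 0.3036, 0.0184]
eef_rot: [[0.843, 0.538, -0.002], [0.538, -0.843, 0.007], [0.002, -0.006, -1.0]]
wrist_force: [-0.2, -0.5, 5.4]
opening: 0.387
```

Call:
{"fn": "step_arm", "kwargs": {"translation": [[0,0,0.01],[0,0,0.03],[0,0,0.05],[0,0,0.05],[0,0,0.05],[0,-0.02,0.0],[0,0,0]], "turn": [0,0,0,0,0,0,0], "jaw": [0,0,0,0,0,0,0]}}

```text
time: 5.98
ee_pos: [0.5385, 0.2821, 0.2073]
eef_rot: [[0.844, 0.537, -0.004], [0.537, -0.844, 0.005], [-0.0, -0.007, -1.0]]
wrist_force: [0.9, -0.6, -0.9]
opening: 0.388
```

Call:
{"fn": "step_arm", "kwargs": {"translation": [[-0.002,-0.04,0],[-0.002,-0.05,0],[-0.002,-0.05,0],[-0.002,-0.05,0],[-0.003,-0.05,0],[-0.003,-0.05,0],[-0.003,-0.05,0],[-0.003,-0.04,0],[0,-0.02,0],[0,0,0],[0,0,0]], "turn": [0.8,1,1,1,1,1,1,1,1,0,0], "jaw": [0,0,0,0,0,0,0,0,0,0,0]}}

```text
time: 7.35
ee_pos: [0.5182, -0.1162, 0.2063]
eef_rot: [[-0.222, 0.975, -0.008], [0.975, 0.222, -0.001], [0.001, -0.008, -1.0]]
wrist_force: [-0.1, -0.2, -0.7]
opening: 0.388
```

```bash
python3 - <<'E'
from h import *
s,f=save('wrist','w5.png'); print(s['time'],s['ee_pos'],s['wrist_force'],np.degrees(np.arctan2(s['eef_rot'][1,0],s['eef_rot'][0,0])))
save('scene','s5.png')
E
```

```text
7.35 [ 0.51819697 -0.11615863  0.20626802] [-0.05119078 -0.19500796 -0.69935224] 102.85487164271139
```

View pics/w5.png

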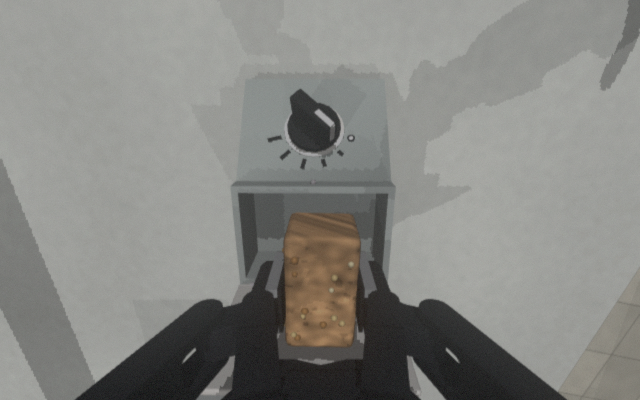

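```bash
python3 - <<'E'
import cv2
t=cv2.imread('pics/w5.png')
cv2.imwrite('pics/w5z.png',cv2.resize(t[60:260,215:415],None,fx=3,fy=3,interpolation=cv2.INTER_CUBIC))
t=cv2.imread('pics/s5.png')
cv2.imwrite('pics/s5z.png',cv2.resize(t[90:230,220:360],None,fx=4,fy=4,interpolation=cv2.INTER_CUBIC))
E
```

```text
(no output)
```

View pics/w5z.png

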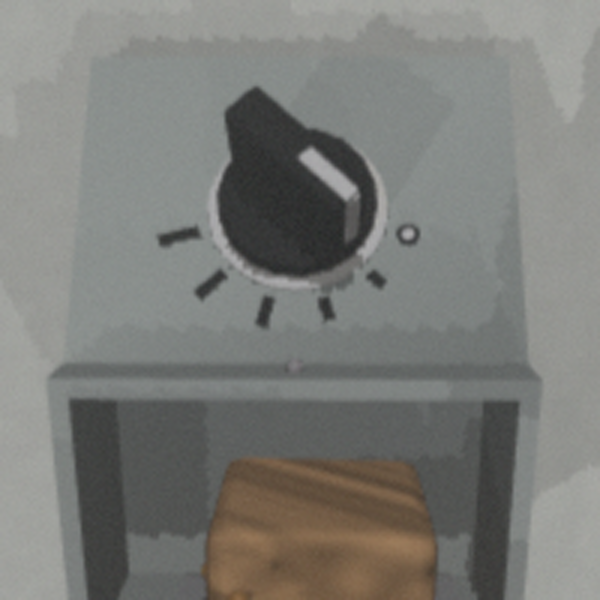

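View pics/s5z.png

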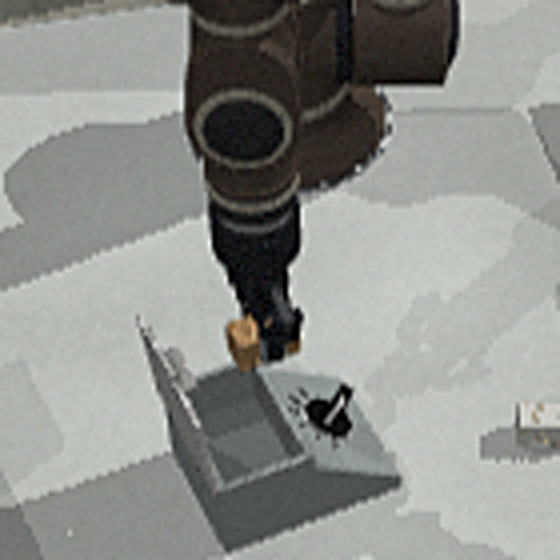

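```bash
python3 - <<'E'
import fit
from fit import *
V=load('w5.png'); v=lambda a,b:np.array((215+a/3,60+b/3))
ob+= [((-20,-70,100),V,v(50,379)),((-20,70,100),V,v(541,378)),((-14,-64,100),V,v(70,400)),((-14,64,100),V,v(519,399)),((-110,-70,19),V,v(93,57)),((-110,70,19),V,v(508,57))]
keep=[o for o in ob if o[1] is W or o[1] is V]
fit.ob[:]=keep
r=least_squares(res,[.51,-.1,0,-1.34],loss='soft_l1',x_scale=[.1,.1,.1,1]);print(r.x,np.degrees(r.x[3]),np.round(r.fun.reshape(-1,2),1).tolist())
r0=least_squares(lambda q:res([q[0],q[1],0,q[2]]),[.51,-.1,-1.34],loss='soft_l1');print(r0.x,r0.cost,r.cost)
p=[r0.x[0],r0.x[1],0,r0.x[2]];np.save('feeder.npy',p)
for n,w in dict(tray=(28,0,45),hinge=(76,0,100),dialc=(-65,0,50.5),edge=(-28,0,106)).items(): print(n,np.round(X(p,w),4))
E
```

```text
[ 0.51230906 -0.12087838 -0.00335743 -1.34404032] -77.00783778482939 [[-0.0, -0.6], [-0.8, 0.7], [0.2, -1.1], [-0.2, -0.1], [0.4, -0.6], [-1.2, -1.7], [0.1, -0.8], [0.1, -0.0], [0.7, -0.5], [-0.7, -0.2], [-0.8, -0.1], [-0.7, 0.3], [0.1, -0.4], [-0.9, 0.1], [-0.4, 0.9], [-1.0, 0.6]]
[ 0.51207528 -0.12020884 -1.34436117] 10.564153494485042 5.864240449672624
tray [ 0.5184 -0.1475  0.045 ]
hinge [ 0.5291 -0.1943  0.1   ]
dialc [ 0.4975 -0.0569  0.0505]
edge [ 0.5058 -0.0929  0.106 ]
```

Call:
{"fn": "step_arm", "kwargs": {"translation": [[-0.001,-0.028,0],[0,0,0],[0,0,0],[0,0,-0.03],[0,0,-0.03],[0,0,-0.03],[0,0,0],[0,0,0]], "turn": [0,0,0,0,0,0,0,0], "jaw": [0,0,0,0,0,0,0,0]}}

```text
time: 8.45
ee_pos: [0.5182, -0.1444, 0.1185]
eef_rot: [[-0.225, 0.974, -0.005], [0.974, 0.225, -0.002], [-0.001, -0.006, -1.0]]
wrist_force: [0.7, -0.3, -0.5]
opening: 0.385
```

```bash
python3 - <<'E'
from h import *
s,f=save('wrist','w6.png'); print(s['time'],s['ee_pos'],s['wrist_force'])
E
```

```text
8.45 [ 0.51822962 -0.14438652  0.1184746 ] [ 0.70862636 -0.27615625 -0.45588181]
```

View pics/w6.png

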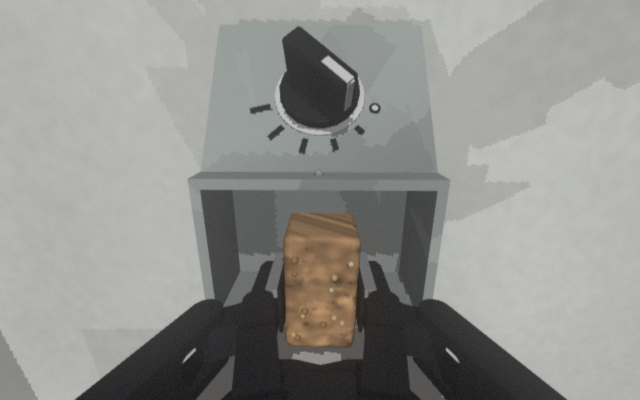

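Call:
{"fn": "step_arm", "kwargs": {"translation": [[0,0,-0.02],[0,0,-0.02],[0,0,-0.015],[0,0,0],[0,0,0]], "turn": [0,0,0,0,0], "jaw": [0,0,0,0,0]}}

```text
time: 9.12
ee_pos: [0.5183, -0.1449, 0.0632]
eef_rot: [[-0.224, 0.975, -0.005], [0.975, 0.224, -0.002], [-0.001, -0.006, -1.0]]
wrist_force: [0.3, 0.1, -1.7]
opening: 0.391
```

Call:
{"fn": "step_arm", "kwargs": {"translation": [[0,0,-0.002],[0,0,-0.002],[0,0,0]], "turn": [0,0,0], "jaw": [0,0,0]}}

```text
time: 9.5
ee_pos: [0.5178, -0.1448, 0.0584]
eef_rot: [[-0.224, 0.975, -0.006], [0.975, 0.224, -0.002], [-0.0, -0.006, -1.0]]
wrist_force: [0.1, 0.4, 0.1]
opening: 0.388
```

Call:
{"fn": "step_arm", "kwargs": {"translation": [[0,0,-0.001],[0,0,0]], "turn": [0,0], "jaw": [0,0]}}

```text
time: 9.75
ee_pos: [0.5179, -0.1448, 0.0584]
eef_rot: [[-0.224, 0.975, -0.006], [0.975, 0.224, -0.002], [-0.001, -0.006, -1.0]]
wrist_force: [-2.8, 0.0, 6.9]
opening: 0.392
```

Call:
{"fn": "step_arm", "kwargs": {"translation": [[0,0,0],[0,0,0],[0,0,0],[0,0,0],[0,0,0.01],[0,0,0.03],[0,0,0.04],[0,0,0.05],[0,0,0.05],[0,0,0]], "turn": [0,0,0,0,0,0,0,0,0,0], "jaw": [45,55,65,65,65,65,65,65,65,65]}}

```text
time: 11.0
ee_pos: [0.5195, -0.1453, 0.2425]
eef_rot: [[-0.224, 0.975, 0.002], [0.975, 0.224, -0.004], [-0.004, 0.001, -1.0]]
wrist_force: [-0.3, -0.5, -1.0]
opening: 0.649
```

```bash
python3 - <<'E'
from h import *
s,f=save('wrist','w7.png'); print(s['time'],s['ee_pos'],s['wrist_force'],s['q'])
E
```

```text
11.0 [ 0.5194871  -0.14525013  0.24250888] [-0.28077319 -0.50591393 -0.975274  ] [-15.52194484   8.66807842  -0.17354651  81.01396235  -0.18612783
  61.52658497]
```

View pics/w7.png

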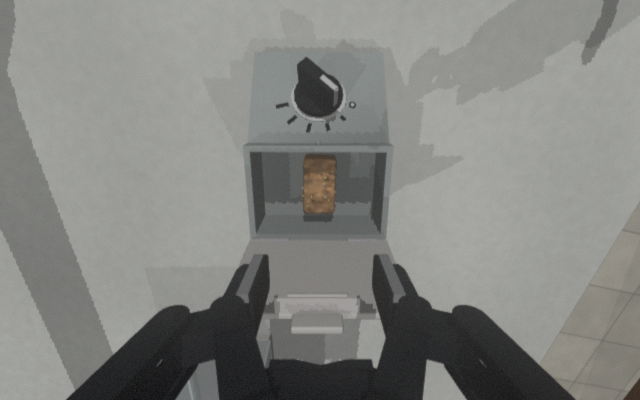

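Call:
{"fn": "step_arm", "kwargs": {"translation": [[0,0,0.05],[0.006,-0.03,0.0],[0.008,-0.036,0],[0.008,-0.036,0],[0,0,-0.02],[0,0,-0.03],[0,0,-0.03],[0,0,0],[0,0,0]], "turn": [0,0,0,0,0,0,0,0,0], "jaw": [0,0,0,0,0,0,0,0,0]}}

```text
time: 12.18
ee_pos: [0.5397, -0.2467, 0.2078]
eef_rot: [[-0.224, 0.975, -0.007], [0.975, 0.224, -0.002], [0.0, -0.007, -1.0]]
wrist_force: [-0.4, -0.3, -0.8]
opening: 0.001
```

```bash
python3 - <<'E'
from h import *
s=sense();f=np.load('feeder.npy');print(s['time'],s['ee_pos'],s['opening'])
u=np.array([np.cos(f[3]),np.sin(f[3])]);v=np.array([-u[1],u[0]])
d=s['ee_pos'][:2]-f[:2];print('feeder',d@u,d@v)
prev=s['ee_pos']
for ph in [1.55,1.45,1.3,1.15,1.0,.85,.7,.55,.42,.3,.2,.12,.06]:
    rho=.088+.008*(1.55-ph)/1.5
    x=.076-rho*np.cos(ph)+.006*np.sin(ph)+.011; z=.1+rho*np.sin(ph)+.006*np.cos(ph)+.008
    P=np.array([*(f[:2]+u*x),z]);print(ph,np.round(x,3),np.round(P,4),np.round(P-prev,4).tolist());prev=P
s,_=save('scene','s8.png')
t=cv2.imread('pics/s8.png');cv2.imwrite('pics/s8z.png',cv2.resize(t[90:240,180:340],None,fx=4,fy=4,interpolation=cv2.INTER_CUBIC))
E
```

```text
12.175 [ 0.5396642  -0.24673971  0.20781665] 0.0013531922587426525
feeder 0.12949475732475188 -0.0015221685765923322
1.55 0.091 [ 0.5325 -0.2091  0.1961] [-0.0071, 0.0377, -0.0117]
1.45 0.082 [ 0.5305 -0.2004  0.1966] [-0.002, 0.0087, 0.0005]
1.3 0.069 [ 0.5275 -0.1873  0.1957] [-0.003, 0.0131, -0.0009]
1.15 0.056 [ 0.5246 -0.1744  0.1927] [-0.003, 0.0129, -0.003]
1.0 0.043 [ 0.5217 -0.162   0.1878] [-0.0029, 0.0124, -0.005]
0.85 0.031 [ 0.519  -0.1504  0.1809] [-0.0027, 0.0116, -0.0069]
0.7 0.02 [ 0.5166 -0.1398  0.1722] [-0.0024, 0.0106, -0.0087]
0.55 0.011 [ 0.5144 -0.1305  0.1619] [-0.0021, 0.0093, -0.0103]
0.42 0.004 [ 0.5129 -0.1237  0.1518] [-0.0016, 0.0068, -0.0101]
0.3 -0.002 [ 0.5117 -0.1186  0.1417] [-0.0012, 0.0051, -0.0101]
0.2 -0.005 [ 0.5109 -0.1152  0.1328] [-0.0008, 0.0034, -0.0089]
0.12 -0.007 [ 0.5105 -0.1132  0.1254] [-0.0005, 0.0021, -0.0074]
0.06 -0.008 [ 0.5102 -0.112   0.1197] [-0.0003, 0.0012, -0.0057]
```

View pics/s8z.png

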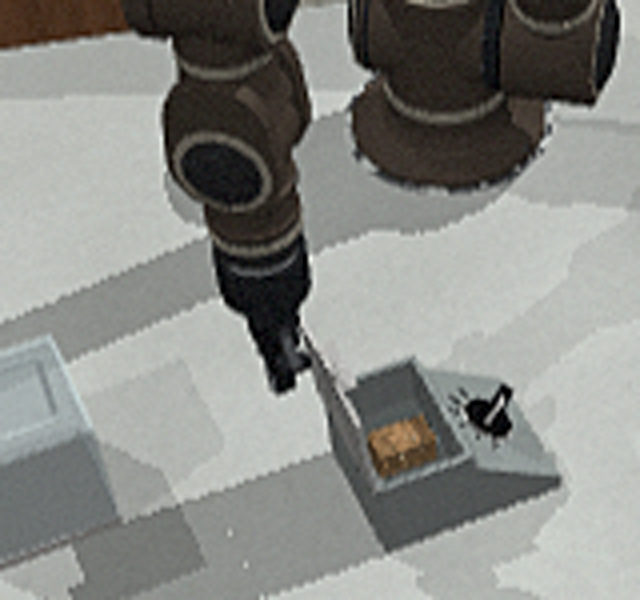

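Call:
{"fn": "step_arm", "kwargs": {"translation": [[0,0,-0.012],[-0.003,0.015,0],[-0.003,0.015,0],[-0.002,0.01,0],[-0.002,0.009,0.0],[-0.003,0.013,-0.001],[-0.003,0.013,-0.003],[0,0,0]], "turn": [0,0,0,0,0,0,0,0], "jaw": [0,0,0,0,0,0,0,0]}}

```text
time: 13.22
ee_pos: [0.5234, -0.1706, 0.1911]
eef_rot: [[-0.225, 0.974, -0.007], [0.974, 0.225, -0.001], [0.001, -0.007, -1.0]]
wrist_force: [-0.8, -0.3, 0.3]
opening: -0.001
```

```bash
python3 - <<'E'
from h import *
s,_=save('scene','s9.png');print(s['ee_pos'],s['wrist_force'])
t=cv2.imread('pics/s9.png');cv2.imwrite('pics/s9z.png',cv2.resize(t[90:240,180:340],None,fx=4,fy=4,interpolation=cv2.INTER_CUBIC))
E
```

```text
[ 0.52336665 -0.17059936  0.19114835] [-0.80576661 -0.2769572   0.28923075]
```

View pics/s9z.png

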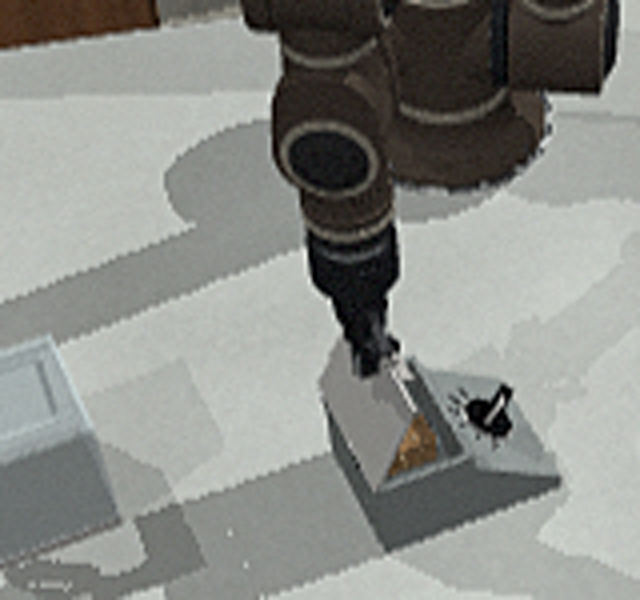

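Call:
{"fn": "step_arm", "kwargs": {"translation": [[-0.002,0.009,-0.003],[-0.002,0.012,-0.007],[-0.002,0.011,-0.009],[-0.002,0.009,-0.01],[-0.002,0.007,-0.01],[-0.001,0.005,-0.01],[-0.001,0.004,-0.009],[0,0.002,-0.005],[0,0,0]], "turn": [0,0,0,0,0,0,0,0,0], "jaw": [0,0,0,0,0,0,0,0,0]}}

```text
time: 14.4
ee_pos: [0.5114, -0.1125, 0.1279]
eef_rot: [[-0.224, 0.975, -0.007], [0.975, 0.224, -0.001], [0.001, -0.007, -1.0]]
wrist_force: [-1.2, -0.2, 1.2]
opening: 0.0
```

```bash
python3 - <<'E'
from h import *
s,_=save('scene','s10.png');print(s['ee_pos'],s['wrist_force'])
t=cv2.imread('pics/s10.png');cv2.imwrite('pics/s10z.png',cv2.resize(t[90:240,180:340],None,fx=4,fy=4,interpolation=cv2.INTER_CUBIC))
E
```

```text
[ 0.51143158 -0.11253498  0.12788007] [-1.15552712 -0.22377204  1.16331802]
```

View pics/s10z.png

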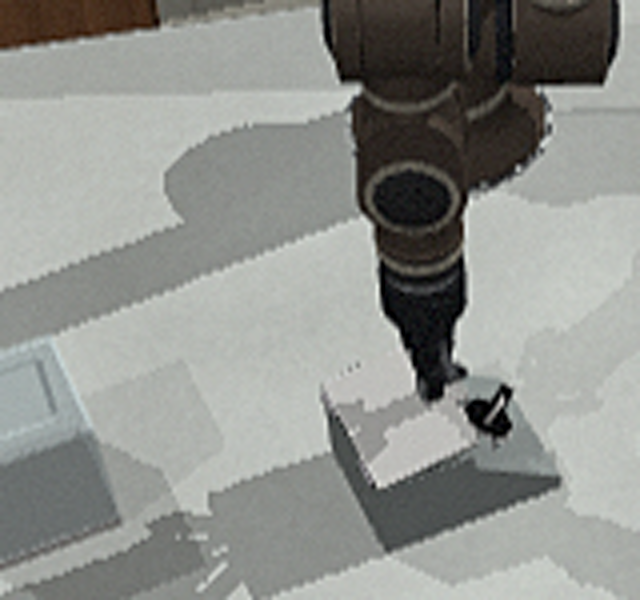

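Nearly shut; now press down over the catch.

Call:
{"fn": "step_arm", "kwargs": {"translation": [[0,0.002,-0.005],[0,0,-0.004],[0,0,-0.003],[0,0,-0.002],[0,0,0]], "turn": [0,0,0,0,0], "jaw": [0,0,0,0,0]}}

```text
time: 15.08
ee_pos: [0.5116, -0.1108, 0.114]
eef_rot: [[-0.224, 0.975, -0.007], [0.975, 0.224, -0.002], [0.0, -0.007, -1.0]]
wrist_force: [0.4, 0.7, 0.3]
opening: 0.004
```

Call:
{"fn": "step_arm", "kwargs": {"translation": [[0,0,-0.002],[0,0,-0.001],[0,0,0]], "turn": [0,0,0], "jaw": [0,0,0]}}

```text
time: 15.45
ee_pos: [0.5117, -0.1107, 0.1125]
eef_rot: [[-0.224, 0.975, -0.006], [0.975, 0.224, -0.002], [-0.0, -0.006, -1.0]]
wrist_force: [-3.9, 2.0, 9.9]
opening: -0.0
```

Call:
{"fn": "step_arm", "kwargs": {"translation": [[0,0,0.02],[0,0,0.05],[0,0,0.05],[0,0,0],[0,0,0]], "turn": [0,0,0,0,0], "jaw": [0,0,0,0,0]}}

```text
time: 16.08
ee_pos: [0.5116, -0.1108, 0.2307]
eef_rot: [[-0.224, 0.975, -0.007], [0.975, 0.224, -0.002], [-0.0, -0.007, -1.0]]
wrist_force: [-0.2, -0.1, -0.2]
opening: 0.0
```

```bash
python3 - <<'E'
from h import *
s,_=save('scene','s11.png');print(s['ee_pos'],s['wrist_force'])
t=cv2.imread('pics/s11.png');cv2.imwrite('pics/s11z.png',cv2.resize(t[120:230,220:340],None,fx=5,fy=5,interpolation=cv2.INTER_CUBIC))
save('wrist','w11.png')
E
```

```text
[ 0.51155229 -0.11082217  0.23067687] [-0.21768002 -0.10956366 -0.19489226]
```

View pics/s11z.png

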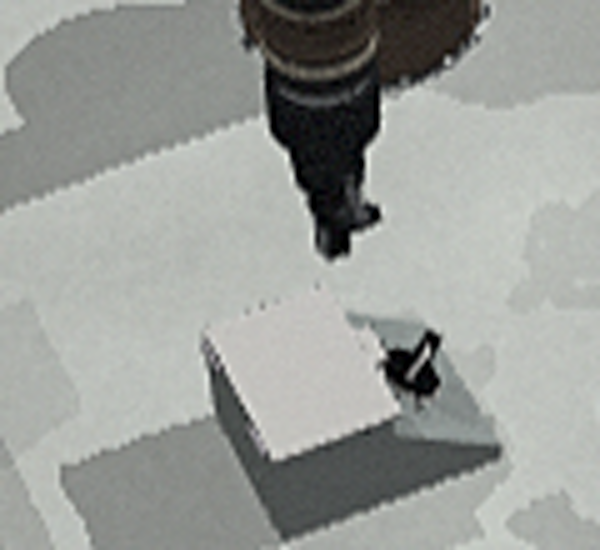

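View pics/w11.png

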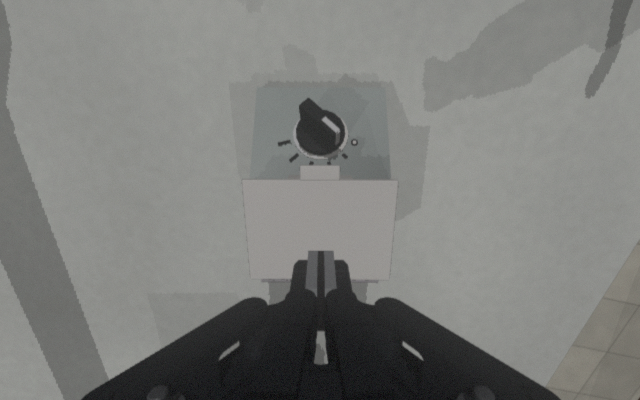

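```bash
cat > dial.py <<'E'
from h import *
f=np.load('feeder.npy')
th=np.radians(35); ax=np.array([-np.sin(th),0,np.cos(th)]); up=np.array([np.cos(th),0,np.sin(th)]); lf=np.array([0,1.,0]); C=np.array([-.065,0,.0505])
def world(v): 
    c,s=np.cos(f[3]),np.sin(f[3]); return np.array([f[0]+c*v[0]-s*v[1],f[1]+s*v[0]+c*v[1],v[2]])
g=np.linspace(-1,1,41)
def bar(a):
    d=up*np.cos(a)+lf*np.sin(a); n=np.cross(ax,d)
    G=np.array(np.meshgrid(g*.023,g*.007,np.linspace(.008,.034,30))).reshape(3,-1)
    return C+np.outer(G[0],d)+np.outer(G[1],n)+np.outer(G[2],ax)
R=np.linspace(0,.025,20);A=np.linspace(0,2*np.pi,60)
skirt=np.array([C+r*(np.cos(t)*up+np.sin(t)*lf)+.008*ax for r in R for t in A])
fas=np.array([[x,y,.0505+(x+.065)*np.tan(th)] for x in np.linspace(-.13,-.02,111) for y in np.linspace(-.06,.06,61)])
def tool(a,r=.013,half=.0065,clear=.004,tipc=.006):
    d=up*np.cos(a)+lf*np.sin(a); e=d[:2]/np.linalg.norm(d[:2]); m=-np.array([-e[1],e[0]])  # finger side (cw-back of tail)
    B=bar(a); c0=(C-r*d+.024*ax)[:2]
    z=.05
    for it in range(5):
        along=(B[:,:2]-c0)@e; sel=(np.abs(along)<.011)&(B[:,2]>=z)
        off=((B[:,:2]-c0)@m)[sel].max()
        pos=c0+m*(off+half+clear)
        Q=np.vstack([skirt,fas]); q=Q[:,:2]-pos
        z=Q[(np.abs(q@e)<.012)&(np.abs(q@m)<.008)][:,2].max()+tipc
    yaw=np.degrees(np.arctan2(e[1],e[0])+f[3])+180
    w=world([*pos,z+.008]); return w,yaw,pos,B[sel][:,2].max()-z
if __name__=='__main__':
    p=None
    for k in [47,45,35,25,15,5,-5,-15,-25,-35,-40,-45]:
        w,y,pos,ov=tool(np.radians(k),clear=.006 if k>45 else 0)
        print(k,np.round(w,4),round(y,1),'feeder',np.round(pos,4),'tipz',round(w[2]-.008,4),'overlap',round(ov,4)); 
E
python3 dial.py; python3 -c "
import cv2
t=cv2.imread('pics/w11.png');cv2.imwrite('pics/w11z.png',cv2.resize(t[70:190,235:405],None,fx=4,fy=4,interpolation=cv2.INTER_CUBIC))
cv2.imwrite('pics/w11y.png',t[230:400,200:440].repeat(3,0).repeat(3,1))"
```

```text
47 [ 0.4754 -0.0563  0.0795] 155.6 feeder [-0.0705 -0.0213] tipz 0.0715 overlap 0.0111
45 [ 0.4774 -0.051   0.0767] 153.7 feeder [-0.0752 -0.0183] tipz 0.0687 overlap 0.0139
35 [ 0.4761 -0.0489  0.0752] 143.5 feeder [-0.0776 -0.0191] tipz 0.0672 overlap 0.0162
25 [ 0.4757 -0.0456  0.072 ] 132.6 feeder [-0.0809 -0.0187] tipz 0.064 overlap 0.0197
15 [ 0.4761 -0.0418  0.0697] 121.1 feeder [-0.0845 -0.0174] tipz 0.0617 overlap 0.0216
5 [ 0.4777 -0.038   0.067 ] 109.1 feeder [-0.0879 -0.0151] tipz 0.059 overlap 0.0237
-5 [ 0.4791 -0.0345  0.0648] 96.9 feeder [-0.0909 -0.0129] tipz 0.0568 overlap 0.0259
-15 [ 0.4803 -0.0313  0.063 ] 84.9 feeder [-0.0938 -0.0111] tipz 0.055 overlap 0.0282
-25 [ 0.4822 -0.0282  0.0617] 73.3 feeder [-0.0964 -0.0085] tipz 0.0537 overlap 0.03
-35 [ 0.4849 -0.0255  0.0605] 62.5 feeder [-0.0984 -0.0053] tipz 0.0525 overlap 0.0308
-40 [ 0.4864 -0.0244  0.0594] 57.3 feeder [-0.0991 -0.0035] tipz 0.0514 overlap 0.0315
-45 [ 0.488  -0.0235  0.0594] 52.3 feeder [-0.0996 -0.0017] tipz 0.0514 overlap 0.0312
```

View pics/w11y.png

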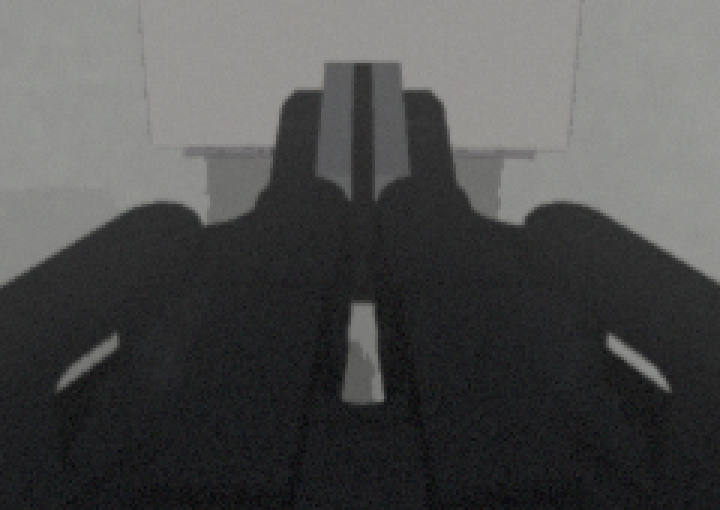

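```bash
sed -i 's/(np.abs(q@m)<.008)/(np.abs(q@m)<half+.001)/' dial.py; python3 - <<'E'
from dial import *
for k in [45,35,25,15,5,-5,-15,-25,-35,-40,-45]:
    w,y,pos,ov=tool(np.radians(k),half=.0125,clear=.006 if k==45 else 0,tipc=.004)
    print(k,np.round(w,4),round(y,1),round((y-102.7)/8,2),'feeder',np.round(pos,4),'tipz',round(w[2]-.008,4),'ov',round(ov,4))
E
```

```text
45 [ 0.4724 -0.061   0.0785] 153.7 6.37 feeder [-0.0666 -0.0254] tipz 0.0705 ov 0.0121
35 [ 0.4731 -0.0529  0.076 ] 143.5 5.1 feeder [-0.0743 -0.0229] tipz 0.068 ov 0.0154
25 [ 0.4713 -0.0496  0.0717] 132.6 3.74 feeder [-0.0779 -0.0239] tipz 0.0637 ov 0.0199
15 [ 0.4709 -0.045   0.0687] 121.1 2.3 feeder [-0.0825 -0.0233] tipz 0.0607 ov 0.0225
5 [ 0.4719 -0.0399  0.065 ] 109.1 0.8 feeder [-0.0872 -0.0212] tipz 0.057 ov 0.0257
-5 [ 0.4732 -0.0353  0.0628] 96.9 -0.73 feeder [-0.0915 -0.0188] tipz 0.0548 ov 0.0279
-15 [ 0.4743 -0.0308  0.0609] 84.9 -2.23 feeder [-0.0956 -0.0168] tipz 0.0529 ov 0.0303
-25 [ 0.4765 -0.0265  0.0597] 73.3 -3.67 feeder [-0.0993 -0.0137] tipz 0.0517 ov 0.032
-35 [ 0.4796 -0.0228  0.0585] 62.5 -5.03 feeder [-0.1023 -0.0098] tipz 0.0505 ov 0.0328
-40 [ 0.4814 -0.0212  0.0571] 57.3 -5.68 feeder [-0.1034 -0.0077] tipz 0.0491 ov 0.0338
-45 [ 0.4833 -0.0199  0.0567] 52.3 -6.3 feeder [-0.1043 -0.0055] tipz 0.0487 ov 0.0339
```

View pics/w11z.png

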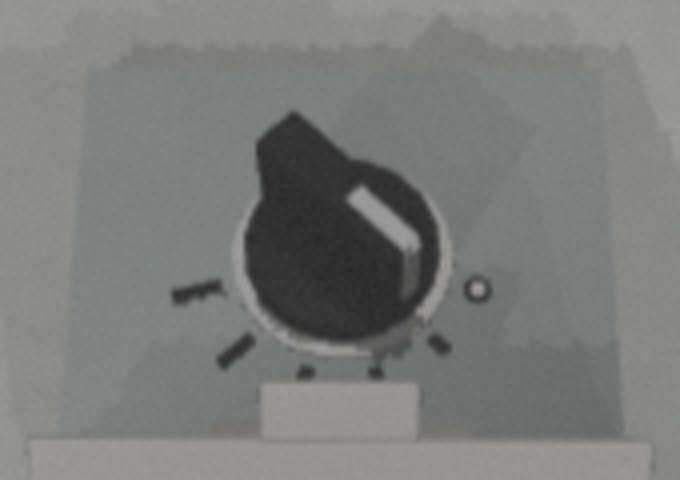

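Call:
{"fn": "step_arm", "kwargs": {"translation": [[-0.01,0.012,0],[-0.01,0.013,-0.02],[-0.01,0.013,-0.02],[-0.01,0.012,-0.02],[0,0,-0.02],[0,0,-0.02],[0,0,0],[0,0,0]], "turn": [1.1,1.1,1.1,1.1,1,1,0,0], "jaw": [0,0,0,0,0,0,0,0]}}

```text
time: 17.18
ee_pos: [0.4715, -0.0608, 0.1313]
eef_rot: [[-0.899, 0.438, -0.004], [0.438, 0.899, -0.006], [0.001, -0.007, -1.0]]
wrist_force: [-0.4, 0.1, -0.0]
opening: -0.002
```

```bash
python3 - <<'E'
from h import *
s,_=save('wrist','w12.png');print(s['time'],s['ee_pos'],s['wrist_force'],np.degrees(np.arctan2(s['eef_rot'][1,0],s['eef_rot'][0,0])))
E
```

```text
17.175 [ 0.4715234  -0.0607891   0.13130681] [-0.40471496  0.13959679 -0.00211509] 154.01668097861113
```

View pics/w12.png

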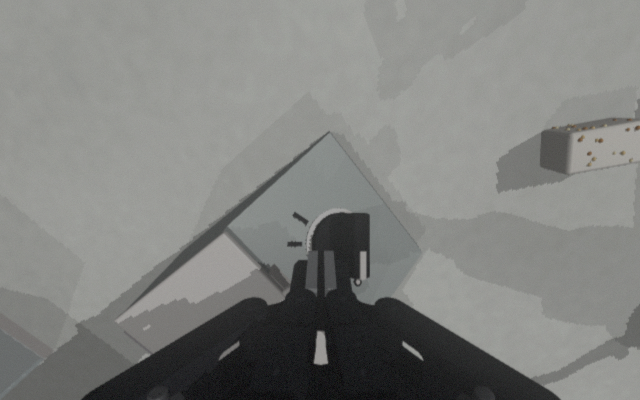

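Call:
{"fn": "step_arm", "kwargs": {"translation": [[0,0,-0.02],[0,0,-0.018],[0,0,-0.01],[0,0,-0.005],[0,0,0]], "turn": [0,0,0,0,0], "jaw": [0,0,0,0,0]}}

```text
time: 17.85
ee_pos: [0.4718, -0.0608, 0.0785]
eef_rot: [[-0.9, 0.436, -0.003], [0.436, 0.9, -0.006], [-0.0, -0.007, -1.0]]
wrist_force: [0.6, -0.5, -0.3]
opening: 0.0
```

```bash
python3 - <<'E'
from h import *
s,_=save('wrist','w13.png');print(s['time'],s['ee_pos'],s['wrist_force'],s['moment'])
E
```

```text
17.85 [ 0.47180897 -0.06076489  0.07851256] [ 0.56780126 -0.5004749  -0.34168599] [ 0.02656411 -0.01548623  0.01302458]
```

View pics/w13.png

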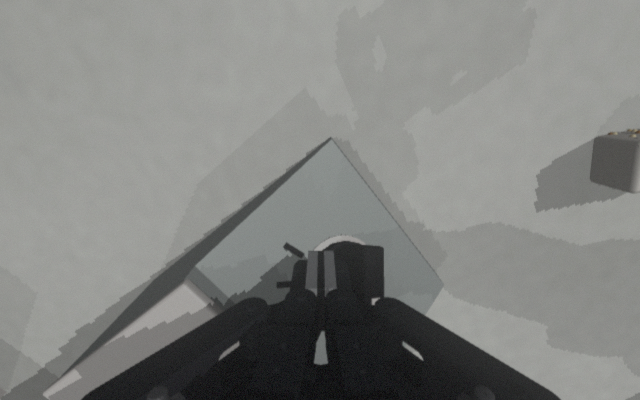

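Call:
{"fn": "step_arm", "kwargs": {"translation": [[0.001,0.004,-0.001],[0,0.004,-0.001],[-0.001,0.002,-0.002],[-0.001,0.002,-0.002],[0,0.002,-0.001],[-0.001,0.002,-0.002],[0,0.003,-0.002],[0.001,0.002,-0.002],[0.001,0.002,-0.001],[0.001,0.003,-0.001],[0,0,0]], "turn": [-0.6,-0.7,-0.7,-0.7,-0.7,-0.7,-0.75,-0.75,-0.75,-0.75,0], "jaw": [0,0,0,0,0,0,0,0,0,0,0]}}

```text
time: 19.27
ee_pos: [0.4721, -0.0344, 0.0634]
eef_rot: [[-0.129, 0.992, -0.008], [0.992, 0.129, -0.0], [0.001, -0.008, -1.0]]
wrist_force: [-3.2, 1.9, 0.5]
opening: -0.001
```

```bash
python3 - <<'E'
from h import *
s,_=save('wrist','w14.png');print(s['time'],s['ee_pos'],s['wrist_force'],np.degrees(np.arctan2(s['eef_rot'][1,0],s['eef_rot'][0,0])))
s,_=save('scene','s14.png')
t=cv2.imread('pics/s14.png');cv2.imwrite('pics/s14z.png',cv2.resize(t[140:230,240:340],None,fx=6,fy=6,interpolation=cv2.INTER_CUBIC))
E
```

```text
19.275 [ 0.47207057 -0.03438628  0.06343895] [-3.16846573  1.90109346  0.52438262] 97.42719762702647
```

View pics/w14.png

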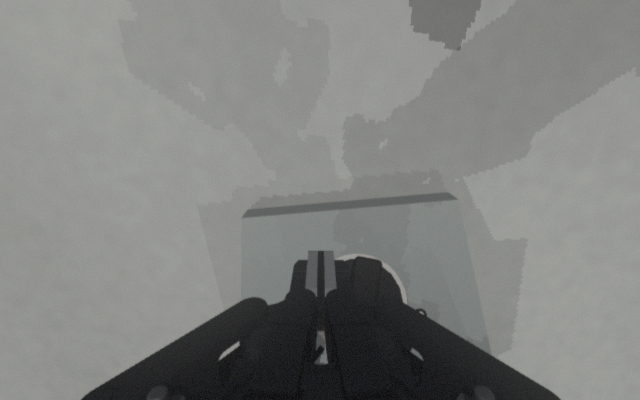

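View pics/s14z.png

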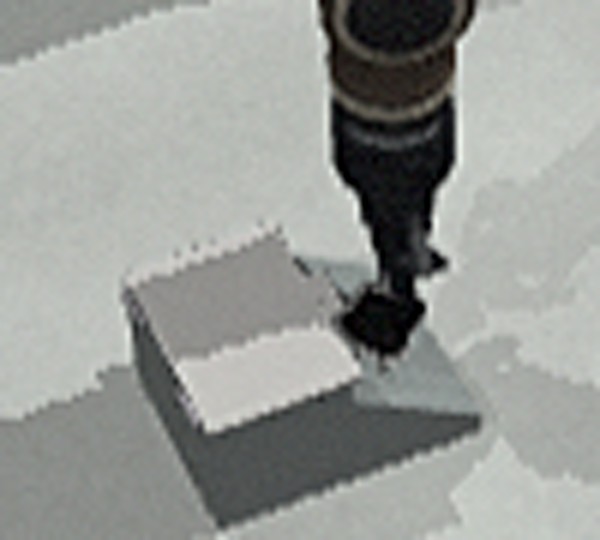

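Call:
{"fn": "step_arm", "kwargs": {"translation": [[0.001,0.002,-0.001],[0.001,0.002,-0.001],[0.001,0.002,0],[0.001,0.002,-0.001],[0.002,0.002,0],[0.002,0.001,-0.001],[0.002,0.001,-0.001],[0.001,0,0],[0,0,0]], "turn": [-0.75,-0.75,-0.75,-0.7,-0.7,-0.65,-0.65,0,0], "jaw": [0,0,0,0,0,0,0,0,0]}}

```text
time: 20.5
ee_pos: [0.4815, -0.0219, 0.0582]
eef_rot: [[0.532, 0.847, -0.01], [0.847, -0.532, 0.006], [-0.0, -0.011, -1.0]]
wrist_force: [-11.0, 4.3, 6.1]
opening: -0.0
```

```bash
python3 - <<'E'
from h import *
s,_=save('wrist','w15.png');print(s['time'],s['ee_pos'],s['wrist_force'],np.degrees(np.arctan2(s['eef_rot'][1,0],s['eef_rot'][0,0])))
E
```

```text
20.5 [ 0.48151501 -0.02191282  0.05824601] [-10.9876156    4.31912431   6.13492689] 57.85817431933855
```

View pics/w15.png

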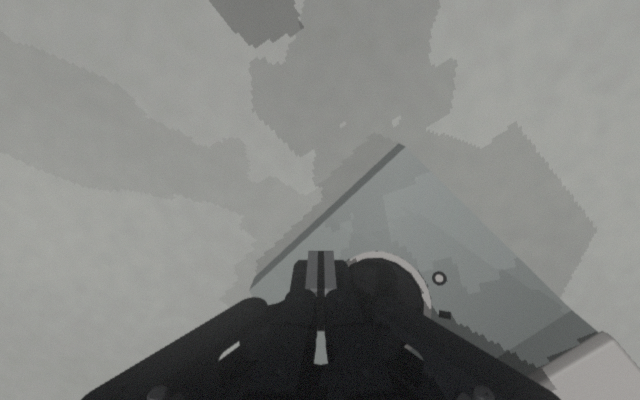

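Call:
{"fn": "step_arm", "kwargs": {"translation": [[-0.005,0.002,0],[-0.008,0.004,0],[-0.005,0.002,0.02],[0,0,0.05],[0,0,0.05],[0,-0.02,0.03],[0,-0.03,0],[0,0,0],[0,0,0]], "turn": [0,0,0,1,1,1.2,1.2,1.2,0], "jaw": [0,0,0,0,0,0,0,0,0]}}

```text
time: 21.68
ee_pos: [0.4658, -0.065, 0.2086]
eef_rot: [[-0.215, 0.977, -0.005], [0.977, 0.215, -0.002], [-0.001, -0.006, -1.0]]
wrist_force: [1.2, -0.2, 0.7]
opening: 0.006
```

```bash
cat > chk.py <<'E'
import sys
from h import *
n=sys.argv[1]
s,_=save('wrist',n);print(s['time'],s['ee_pos'],s['wrist_force'],np.degrees(np.arctan2(s['eef_rot'][1,0],s['eef_rot'][0,0])))
from dial import *
W=load(n);img=W[1]['image'][:,:,::-1].copy()
raw=img.copy()
for k,c in [(3,(0,255,0)),(4,(0,0,255))]:
    a=np.radians(75-30*k);d=up*np.cos(a)+lf*np.sin(a);nn=np.cross(ax,d)
    q=[proj(W,world(C+.034*ax+s1*.023*d+s2*.007*nn)) for s1,s2 in ((1,1),(1,-1),(-1,-1),(-1,1))]
    cv2.polylines(img,[np.array(q).round().astype(int)],True,c,1)
c=proj(W,world(C)).astype(int);x,y=max(c[0]-70,0),max(c[1]-70,0)
cv2.imwrite('pics/z'+n,cv2.resize(np.hstack([raw[y:y+140,x:x+140],img[y:y+140,x:x+140]]),None,fx=2.8,fy=2.8,interpolation=cv2.INTER_CUBIC))
E
python3 chk.py w16.png
```

```text
21.675 [ 0.46581294 -0.06502524  0.20860834] [ 1.20152638 -0.24142174  0.68486949] 102.4363786957701
```

View pics/zw16.png

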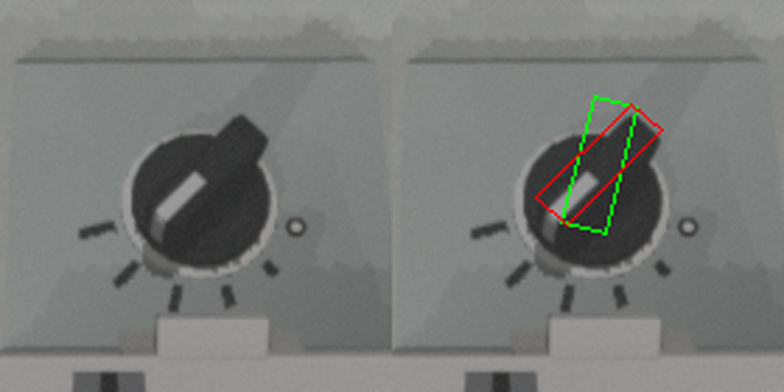

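Call:
{"fn": "step_arm", "kwargs": {"translation": [[0,0,0.04],[-0.03,0,0.04],[-0.05,0,0],[0,0,0],[0,0,0]], "turn": [0,0,0,0,0], "jaw": [0,0,0,0,0]}}

```text
time: 22.35
ee_pos: [0.386, -0.0646, 0.2884]
eef_rot: [[-0.216, 0.976, -0.005], [0.976, 0.216, -0.002], [-0.0, -0.006, -1.0]]
wrist_force: [0.2, -0.2, -0.4]
opening: -0.001
```

```bash
python3 chk.py w17.png; python3 - <<'E'
from h import *
save('scene','s17.png')
t=cv2.imread('pics/s17.png');a=cv2.imread('pics/s0.png') 
a=cv2.imread('pics/scene0.png')
cv2.imwrite('pics/s17z.png',cv2.resize(np.vstack([a[140:270,150:450],t[140:270,150:450]]),None,fx=2.3,fy=2.3,interpolation=cv2.INTER_CUBIC))
E
```

```text
22.35 [ 0.38601808 -0.06458164  0.28836809] [ 0.21229247 -0.19715437 -0.41602083] 102.48734016181734[ WARN:0@2.723] global loadsave.cpp:275 findDecoder imread_('pics/s0.png'): can't open/read file: check file path/integrity
```

View pics/zw17.png

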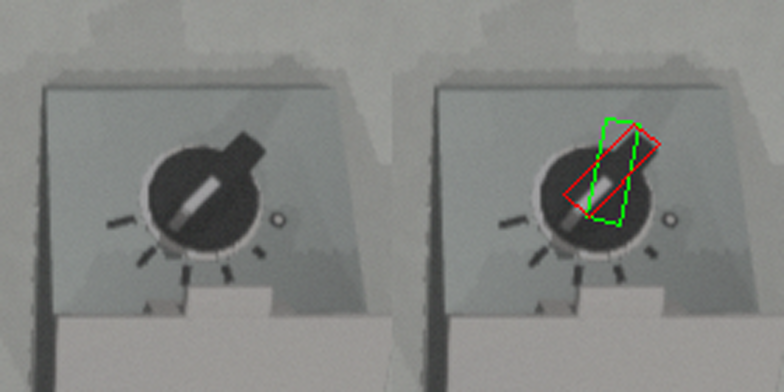

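View pics/s17z.png

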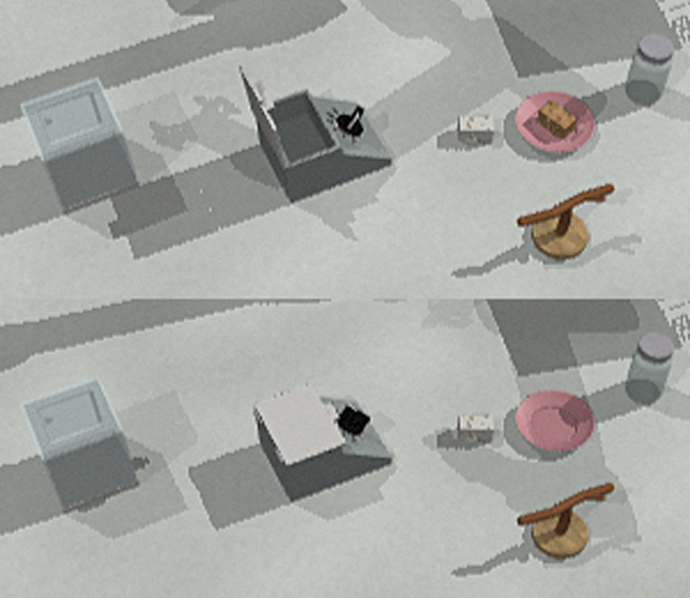

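Both wrist views show the pointer at the four-hour tick. The lid is shut, and the saucer, bath house, perch and jar haven't moved. Handing in.

```bash
python3 -c "
from cell import arm; print(arm.finish_job())"
```

```text
the job is handed in; nothing more can be done
None
```

The feeder is ready, and I handed the job in at about 22.4 s of the 67 s allowed.

- **Seed bar:** I took the cork bar from the saucer and lowered it until it touched the tray floor, then released it. The next picture showed it lying flat there.
- **Lid:** I swung the lid over and pressed it down. It reached its shut height (outer face about 106 mm above the table), then felt solid at about 10 N. It stayed shut after I let go.
- **Dial:** It started at one hour. I pushed the grip bar three clicks clockwise to four hours and backed off. Two wrist views after release both showed the pointer at the four-hour tick.
- **Everything else:** The last scene picture shows the saucer, bath house, perch and jar where they started, with the arm clear of everything.

Two readings were off from what I expected. A free fit of the feeder's height came out about 3 mm low, so I fixed it at table height, and the contact heights later agreed with that. The last part of the dial push read about 12–13 N, more than the 5 N or so I expected from the detent, but well under the limits.

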